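# Slide the tall battery box into its charging dock

## Robot

A 6-joint arm with a two-finger parallel gripper is mounted at the origin on the work surface. World frame = base frame: x ahead of the robot, y to its left, z up, the work surface at z = 0. Lengths are in m, angles in rad, forces in N, time in s.
With the tool pointing down it reaches from about 0.3 to 0.875 m from the base axis. Payload 6.4 kg.
Tool frame: the origin (TCP) lies midway between the tips of the shut fingers; the grasp point (between the pads) lies 19 mm behind it; z points along the fingers, y is the direction in which the jaws open and shut (so a half turn about z gives the same grasp; the last joint's range is limited). The gripper opens to 85 mm and grips with 20 to 120 N. Pads are 22 mm wide; open, the fingers measure 114 mm over their backs; the gripper's body (76 mm by 85 mm) begins 54 mm behind the grasp point. The pads swing forward as they close: fully open they stand 13 mm farther back than shut.
Start: joints at [1.06, 0.181, 1.607, -0, 1.354, -0.206], TCP at [0.173, 0.549, 0.231] pointing down, gripper open.
Joint ranges: [-2.99, 2.99], [-0.89, 2.07], [0.3, 2.58], [-1.14, 4.28], [0, 2.63], [-3.12, 3.12]. Speed limits (rad/s): [2.57, 2.57, 3.01, 3.14, 3.14, 3.14].

## Interface

Orientations are given as a 3x3 rotation matrix whose columns are the frame's x, y, z axes.
In Python, from rig import readout, get_image, get_calibration, env gives the robot as it stands.
- The arm moves only by the shell command python3 -m creep 'ROWS'. ROWS is JSON, a list of rows, each a list of 7 numbers: the turn, a rotation vector about the tool's x, y, z in degrees, then the shift along the tool's x, y, z in cm, then the closure, from -1 (fully open) to 1 (shut). In form: [[ax, ay, az, x, y, z, claw], ...]. A call has 1 to 20 rows; each row shifts and turns the pose as measured when the row begins, along the tool's axes as they then stand; what a row does not reach is not made up. A row lasts 1/12 s, in which the tool goes at most 41.7 mm and 7.16 degrees, less where a joint would pass 70% of its speed; a pose out of reach is approached as far as the arm can. A call with a gripper value outside its range is refused whole. The fingers move at their own pace and stop on an object; the grip force is fixed at half the most. Time passes only in rows, so rows that do not move let the fingers close. It gives the time, the measured TCP pose, the force and the opening at its end, in the units of the state.
- readout.get_obs(): the state, without advancing time (a new reading comes with each control period).
- get_image(name): name is "scene" or "top"; returns the picture (420x560x3 uint8, red, green, blue); there is no depth.
- get_calibration(name): a dict with "camera_matrix" (3x3 intrinsics, pixels), "cam_to_world" (4x4, takes a point from camera to world coordinates). Camera axes: x right, y down, z forward; pixel columns grow to the right and rows downward; lengths in m; the calibration is good to about 2 mm. A picture is of the moment at which its call begins. get_calibration takes no time and is no camera call.
- env.job_done(): hands the job in, once; it reports no verdict.
The state is a dict: "clock": time; "q": joint angles; "joint_vel": joint speeds; "effort": joint torques, N m; "ee_pos": TCP position; "orientation": TCP orientation; "wrist_force": force on the tool from outside, world axes, zero at the start; "wrist_torque": the same for the moment, N m; "finger_gap": opening from 0.0 (shut) to 1.0 (fully open).
Only numpy, scipy, OpenCV 4.12 (cv2) and the standard library are available. Lean on these libraries where they do the work, as an engineer would, in place of code of your own. Each camera call takes 0.05 s, during which the arm holds its last target. There are 200 camera calls.

## Task

Push the tall battery box along the bench into the charging dock until its skid sits fully home against the back stop, square between the two side cheeks; slide it only, never tipping it over or lifting it. Then press the dock's charge button all the way down and let it go. Leave everything else on the bench where it stands.

Things in the scene. Friction and masses are not known exactly. Their poses are not given: they have to be found in the camera images.
- battery_box: Tall grey battery box, 1.2 to 1.7 kg, loose. Flat skid 140 (x) x 170 (y) x 35 mm high, gripping the rubbery bench; on its centre a tower 74 (x) x 110 (y) mm rises to 220 mm, with a carrying bar on top (to 251 mm). Origin: centre of the underside, z up. Starts 90-120 mm short of home, up to 45 mm aside, 0.15 rad askew, x roughly into the dock. Slides at 8-18 N if pushed on the skid; tips if pushed on the tower's upper half.
- dock: Fixed steel dock. x points into it, away from the robot (up to 0.2 rad askew); origin on the bench, see seat. Back stop: inner face x=+70 mm, 45 mm high. Side cheeks 30 mm high, inner faces y=+-100 mm from x=70 to 30 mm (15 mm play each side), flaring to about +-115 mm at the mouth, x=4 mm. Bare bench between. Button pedestal 50 x 50 x 36 mm at x=20, y=-170 mm.
- seat (a point): The dock's origin, with the dock's axes: where the battery box's origin lies when the box is fully home (box x along dock x).
- charge (a joint): Travel of the charge button, m: 0 up, 0.006 fully pressed, downwards; a spring takes about 5 N fully down and returns it.
- charge_top (a point): Centre of the top face of the charge button (black cap, 28 mm across, on the pedestal at the dock's right side as seen from the robot), pressed straight down from above.
- reagent_bottle: Bystander: amber bottle 60 mm across, 140 mm high; origin at centre of underside.
- sample_jar: Bystander: small glass jar with a white cap, 48 mm across, 55 mm high, standing outside the dock's left cheek; origin at centre of underside.
- steel_bowl: Bystander: open steel bowl 180 mm across, 85 mm high; origin at centre of underside.
- beaker: Bystander: glass beaker 70 mm across, 90 mm high; origin at centre of underside.
- impeller: Bystander: spare stirring shaft with a white two-blade impeller, 220 mm long, lying on the bench left of the work; origin under its middle, shaft along x.
- screwdriver: Bystander: screwdriver lying on the bench at the right; origin under its middle, along x.
Not all that is in view belongs to the job. What is shaped like the battery_box but brown or yellow is not meant.

How it is judged:
By the outcome, as a careful person would: the job done as asked, in the order asked, and still so for the second after the job is handed in, with the robot touching nothing.
It also fails if it takes over 64 s, if anything falls off the work surface, if the arm or the gripper's body presses on something with over 40 N, if the wrist force passes 120 N, or if a joint passes its speed limit or range.

## Working session

There is one attempt and no reset: what is moved stays moved. The work goes in short steps, Python scripts to look and compute and a shell command to move; the robot and the scene stay as the last step left them, time stands still between calls to the robot, and variables do not carry over. Pictures are saved under pics/ and viewed, about 8 in all and at most 12, crops included, and the job is handed in when it is done.

```bash
mkdir -p pics; ls
python3 - <<'E'
from rig import readout,get_image,get_calibration
import cv2
for n in("scene","top"):
    im=get_image(n); cv2.imwrite(f"pics/{n}0.png",cv2.resize(im[:,:,::-1],(784,588),interpolation=cv2.INTER_CUBIC))
    c=get_calibration(n); print(n,c["camera_matrix"],c["cam_to_world"])
o=readout.get_obs(); print(o)
E
```

```text
pics
scene [[432.10373584   0.         281.22770308]
 [  0.         432.10373584 218.17868174]
 [  0.           0.           1.        ]] [[-0.48910218  0.49685895 -0.71687533  1.46626874]
 [ 0.87222295  0.28095585 -0.4003635   0.59630404]
 [ 0.00248613 -0.82109378 -0.5707879   0.88728257]
 [ 0.          0.          0.          1.        ]]
top [[384.09603854   0.         277.35827462]
 [  0.         384.09603854 209.42983468]
 [  0.           0.           1.        ]] [[ 0.02967753 -0.99335408  0.11120665  0.34301369]
 [-0.99922127 -0.03237743 -0.02255108  0.03997433]
 [ 0.02600179 -0.11045079 -0.99354141  1.1584154 ]
 [ 0.          0.          0.          1.        ]]
{'clock': 0.1, 'q': array([ 1.05970968e+00,  1.81460426e-01,  1.60791630e+00,  6.69629943e-06,
        1.35379310e+00, -2.06363239e-01]), 'joint_vel': array([ 0.00073512, -0.00062374, -0.00262146,  0.00042347, -0.00061352,
       -0.00054881]), 'effort': array([ 6.31867533e-04, -4.45874870e+01, -3.52242136e+01, -2.59186809e-04,
        4.09168322e-03, -1.86587607e-05]), 'ee_pos': array([0.1722843 , 0.54806154, 0.23047379]), 'orientation': array([[-9.53929413e-01,  3.00030118e-01, -7.77138605e-04],
       [ 3.00030943e-01,  9.53928482e-01, -1.37243261e-03],
       [ 3.29563533e-04, -1.54236946e-03, -9.99998756e-01]]), 'wrist_force': array([ 0.03546821, -0.31218831, -0.95710884]), 'wrist_torque': array([ 0.00673437,  0.00237601, -0.00511577]), 'finger_gap': 0.9995622509667301}
```

View pics/scene0.png

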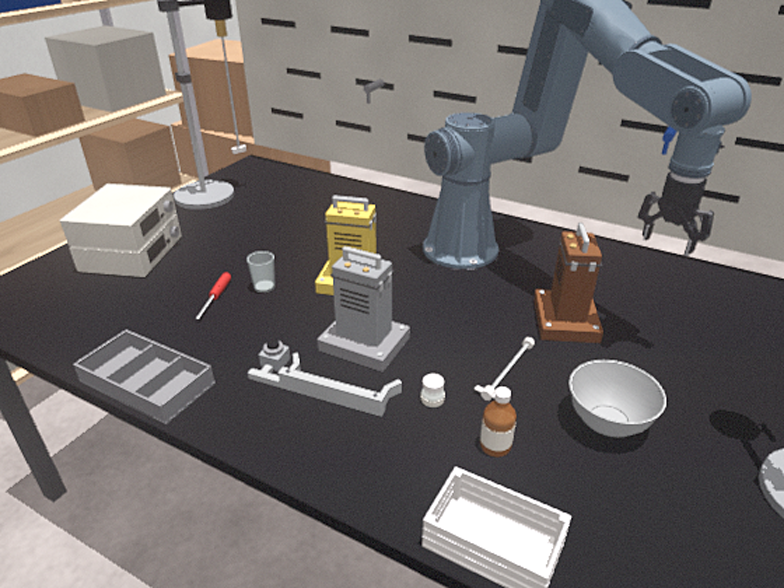

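View pics/top0.png

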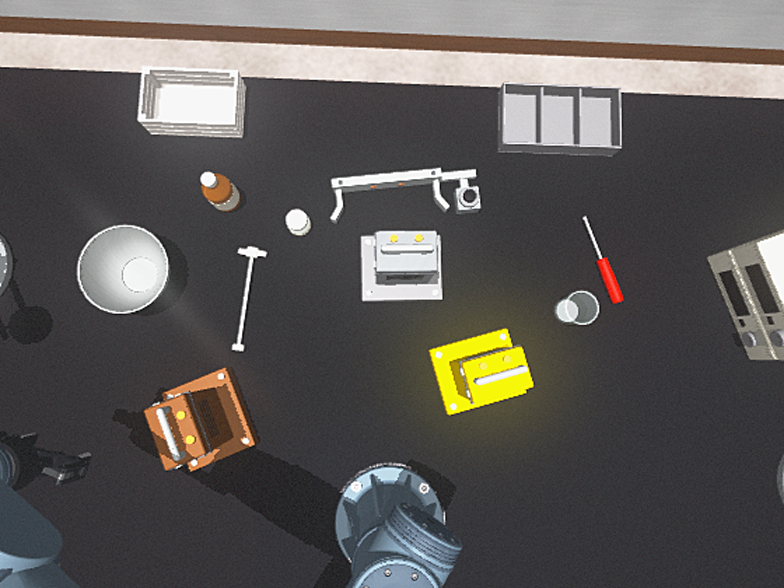

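Run:
```python
from rig import get_image
import cv2
im=get_image("top")[:,:,::-1]; cv2.imwrite("pics/t.png",im)
cv2.imwrite("pics/tc.png",cv2.resize(im[110:218,220:360],None,fx=5.5,fy=5.5,interpolation=cv2.INTER_CUBIC))
```

```text
(no output)
```

View pics/tc.png

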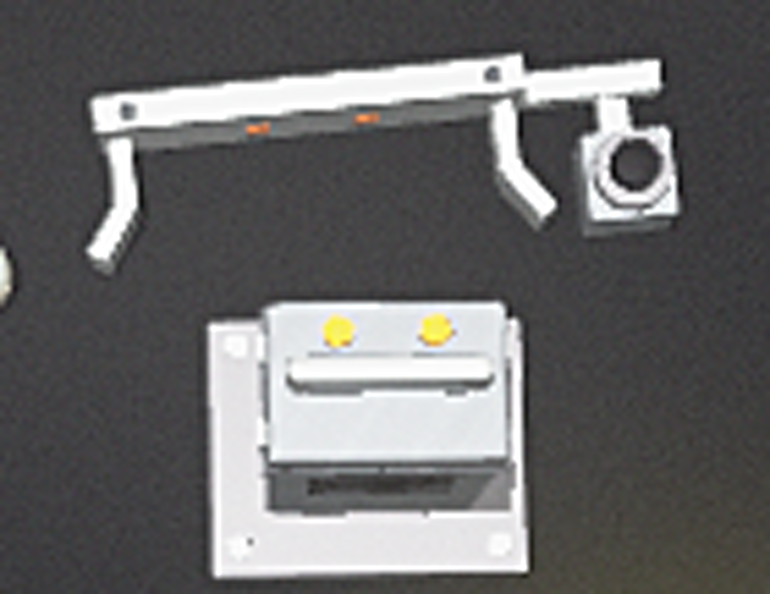

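```bash
cat > h.py <<'E'
import numpy as np
from rig import get_calibration
def px(pts,z,cam="top"):
    c=get_calibration(cam);K=c["camera_matrix"];T=c["cam_to_world"]
    p=np.atleast_2d(np.array(pts,float))
    d=np.c_[p,np.ones(len(p))]@np.linalg.inv(K).T@T[:3,:3].T
    o=T[:3,3];z=np.broadcast_to(z,len(p))
    return (o+d*((z-o[2])/d[:,2])[:,None]).round(4)
def crop(pts,s=5.5,o=(220,110)): return (np.array(pts,float)+.5)/s-.5+np.array(o)
def fit(loc,w):  # 2D rigid: world = R loc + t
    loc=np.array(loc);w=np.array(w)[:,:2];a=loc-loc.mean(0);b=w-w.mean(0)
    th=np.arctan2((a[:,0]*b[:,1]-a[:,1]*b[:,0]).sum(),(a*b).sum())
    R=np.array([[np.cos(th),-np.sin(th)],[np.sin(th),np.cos(th)]]);t=w.mean(0)-R@loc.mean(0)
    return th,t,(w-loc@R.T-t).round(4)
E
python3 - <<'E'
from h import *
print("box",*fit([[.07,.085],[-.07,.085],[-.07,-.085],[.07,-.085]],px(crop([(209,323),(214,577),(528,571),(521,318)]),.035)),sep="\n")
z=[.036]*4+[.03]*4
P=crop([(583,130),(668,126),(679,213),(588,220),(131,143),(138,205),(494,108),(503,170)])
W=px(P,z)
L=[[.045,-.145],[.045,-.195],[-.005,-.195],[-.005,-.145],[.07,.1],[.03,.1],[.07,-.1],[.03,-.1]]
th,t,r=fit(L,W);print("dock",th,t);print(r)
R=np.array([[np.cos(th),-np.sin(th)],[np.sin(th),np.cos(th)]])
B=px(crop([(97,133),(522,93)]),.045);print("stop edge in dock",(B[:,:2]-t)@R)
b=px(crop([(637,163)]),.046);print("button",b,(b[:,:2]-t)@R)
print("yellow skid",px(np.array([(430,350),(507,330),(533,392),(452,414)])/1.4,.035),"bar",px(np.array([(475,384),(525,375)])/1.4,.251))
print("jar",px(np.array([(297,220)])/1.4,.055))
E
```

```text
box
0.05089780581613128
[ 0.525275 -0.011125]
[[-0.001  -0.0004]
 [ 0.001  -0.0008]
 [ 0.0009  0.001 ]
 [-0.0009  0.0003]]
dock 0.1424752315689788 [0.63729767 0.01466896]
[[ 0.0023 -0.0017]
 [-0.0008  0.001 ]
 [-0.      0.0015]
 [ 0.0013  0.0019]
 [-0.0026 -0.0003]
 [ 0.0024  0.0002]
 [-0.0036 -0.0012]
 [ 0.0011 -0.0012]]
stop edge in dock [[ 0.07017713  0.11735542]
 [ 0.06830346 -0.11473012]]
button [[ 0.6841 -0.1524  0.046 ]] [[ 0.02260537 -0.17202178]]
yellow skid [[ 0.3526 -0.0759  0.035 ]
 [ 0.3992 -0.2369  0.035 ]
 [ 0.2724 -0.2918  0.035 ]
 [ 0.223  -0.124   0.035 ]] bar [[ 0.2964 -0.1303  0.251 ]
 [ 0.3138 -0.2145  0.251 ]]
jar [[0.614  0.2101 0.055 ]]
```

```bash
python3 -m creep '[[0,0,-7,0,0,-3,-1],[0,0,-7,0,0,-3,-1],[0,0,-6.5,0,0,-3,-1],[0,0,0,0,0,-1,-1]]'
cat >> h.py <<'E'
from rig import readout
def to(p,yaw=None,tilt=None):
    o=readout.get_obs();R=o["orientation"]
    print("pos",o["ee_pos"].round(4),"t",o["clock"],"F",o["wrist_force"].round(1),"yaw",np.arctan2(-R[0,1],R[1,1]).round(3),"tilt",np.degrees(np.arcsin(R[0,2])).round(1))
    print("tool shift cm",((R.T@(np.array(p)-o["ee_pos"]))*100).round(2))
    if yaw is not None:
        from scipy.spatial.transform import Rotation as Ro
        T=(Ro.from_euler("z",yaw)*Ro.from_matrix(np.diag([-1.,1,-1]))*Ro.from_euler("y",-(tilt or 0),degrees=True)).as_matrix()
        print("rotvec deg",np.degrees(Ro.from_matrix(R.T@T).as_rotvec()).round(1))
E
python3 -c "
from h import *
to([.41,-.015,.32],.051,15)"
```

```text
clock: 0.48
ee_pos: [0.1707, 0.5452, 0.3272]
orientation: [[-0.998, -0.069, -0.008], [-0.069, 0.998, -0.014], [0.009, -0.013, -1.0]]
wrist_force: [-0.6, -0.2, 1.2]
finger_gap: 1.001
pos [0.1707 0.5452 0.3272] t 0.4833 F [-0.6 -0.2  1.2] yaw 0.069 tilt -0.4
tool shift cm [-20.02 -57.52   1.3 ]
rotvec deg [ -0.6 -15.5   1.1]
```

```bash
python3 -m creep '[[0,0,0,-1.3,-3.8,0,-1],[0,0,0,-1.3,-3.8,0,-1],[0,0,0,-1.3,-3.8,0,-1],[0,0,0,-1.3,-3.8,0,-1],[0,0,0,-1.3,-3.8,0,-1],[0,0,0,-1.3,-3.8,0,-1],[0,0,0,-1.3,-3.8,0,-1],[0,0,0,-1.3,-3.8,0,-1],[0,0,0,-1.3,-3.8,0,-1],[0,0,0,-1.3,-3.8,0,-1],[0,0,0,-1.3,-3.8,0,-1],[0,0,0,-1.3,-3.8,0,-1],[0,0,0,-1.3,-3.8,0,-1],[0,0,0,-1.3,-3.8,0,-1],[0,0,0,-1.3,-3.8,0,-1],[0,0,0,0,0,0,-1]]'
python3 -c "
from h import *
to([.41,-.015,.32],.051,15)"
```

```text
clock: 1.82
ee_pos: [0.4006, -0.0344, 0.3248]
orientation: [[-0.999, -0.039, -0.007], [-0.039, 0.999, -0.013], [0.007, -0.012, -1.0]]
wrist_force: [-0.3, -0.2, -0.0]
finger_gap: 1.004
pos [ 0.4006 -0.0344  0.3248] t 1.8167 F [-0.3 -0.2 -0. ] yaw 0.039 tilt -0.4
tool shift cm [-1.02  1.91  0.44]
rotvec deg [ -0.8 -15.4  -0.6]
```

```bash
python3 -m creep '[[-0.4,-6,0,0,1,0,-1],[-0.4,-6,0,0,1,0,-1],[0,-3.5,-0.6,0,0,0,-1],[0,0,0,0,0,0,-1]]'
python3 -c "
from h import *
to([.415,-.015,.12],.051,15); to([.415,-.015,.008],.051,15)"
```

```text
clock: 2.15
ee_pos: [0.4006, -0.0175, 0.3191]
orientation: [[-0.965, -0.033, 0.26], [-0.03, 0.999, 0.015], [-0.261, 0.006, -0.965]]
wrist_force: [-0.1, 0.2, 0.0]
finger_gap: 0.998
pos [ 0.4006 -0.0175  0.3191] t 2.15 F [-0.1  0.2  0. ] yaw 0.033 tilt 15.1
tool shift cm [ 3.79  0.08 19.6 ]
rotvec deg [ 0.1  0.1 -1.1]
pos [ 0.4006 -0.0175  0.3191] t 2.15 F [-0.1  0.2  0. ] yaw 0.033 tilt 15.1
tool shift cm [6.710e+00 1.000e-02 3.041e+01]
rotvec deg [ 0.1  0.1 -1.1]
```

```bash
python3 -m creep '[[0,0,-1.1,0.8,0,3.7,-1],[0,0,0,0.8,0,3.7,-1],[0,0,0,0.8,0,3.7,-1],[0,0,0,0.8,0,3.7,-1],[0,0,0,0.8,0,3.7,-1],[0,0,0,0.8,0,3.7,-1],[0,0,0,0.8,0,3.5,-1],[0,0,0,0,0,0,-1]]'
python3 -c "
from h import *
to([.42,-.016,.010],.051,15)"
```

```text
clock: 2.82
ee_pos: [0.415, -0.0162, 0.0493]
orientation: [[-0.965, -0.039, 0.258], [-0.038, 0.999, 0.01], [-0.258, -0.0, -0.966]]
wrist_force: [-1.3, 1.5, -0.8]
finger_gap: 1.005
pos [ 0.415  -0.0162  0.0493] t 2.8167 F [-1.3  1.5 -0.8] yaw 0.039 tilt 15.0
tool shift cm [0.54 0.   3.93]
rotvec deg [-0.2 -0.  -0.6]
```

```bash
python3 -m creep '[[0,0,-0.7,0.27,0,2,-1],[0,0,0,0.27,0,1.8,-1],[0,0,0,-0.97,0,0.26,-1],[0,0,0,-0.97,0,0.26,-1],[0,0,0,0,0,0,-1]]'
mkdir -p pics
python3 - <<'E'
from h import *
to([.446,-.015,.010],.051,15)
from rig import get_image
import cv2
im=get_image("scene")[:,:,::-1]
cv2.imwrite("pics/s1.png",cv2.resize(im[140:310,150:350],None,fx=3.5,fy=3.5,interpolation=cv2.INTER_CUBIC))
E
```

```text
clock: 3.23
ee_pos: [0.4414, -0.013, 0.0111]
orientation: [[-0.967, -0.049, 0.249], [-0.047, 0.999, 0.015], [-0.25, 0.002, -0.968]]
wrist_force: [0.5, 0.4, 0.1]
finger_gap: 0.997
pos [ 0.4414 -0.013   0.0111] t 3.2333 F [0.5 0.4 0.1] yaw 0.049 tilt 14.4
tool shift cm [-0.41 -0.22  0.21]
rotvec deg [ 0.1 -0.5 -0.1]
```

View pics/s1.png

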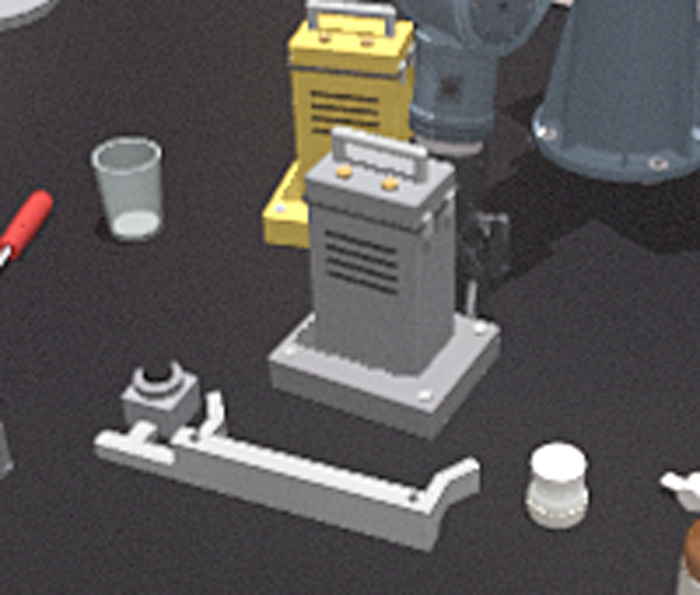

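```bash
python3 -m creep '[[0,0,0,-0.58,0,0.15,-1],[-0.1,0,-0.4,-0.58,0.05,0.15,-1],[-0.1,0,-0.4,-0.58,0.05,0.15,-1],[-0.1,0,-0.4,-0.58,0.05,0.15,-1],[-0.1,0,-0.4,-0.58,0.05,0.15,-1],[-0.1,0,-0.4,-0.58,0.05,0.15,-1],[-0.1,0,-0.4,-0.58,0.05,0.15,-1],[-0.1,0,-0.4,-0.58,0.05,0.15,-1]]'
python3 - <<'E'
from h import *
to([.554,.005,.012],.142,15)
from rig import get_image
import cv2
im=get_image("top")[:,:,::-1]
cv2.imwrite("pics/t2.png",cv2.resize(im[110:218,220:360],None,fx=5.5,fy=5.5,interpolation=cv2.INTER_CUBIC))
E
```

```text
clock: 3.95
ee_pos: [0.4818, -0.0035, 0.012]
orientation: [[-0.967, -0.105, 0.231], [-0.1, 0.994, 0.032], [-0.233, 0.008, -0.973]]
wrist_force: [-7.0, -3.1, 3.8]
finger_gap: 1.001
pos [ 0.4818 -0.0035  0.012 ] t 3.95 F [-7.  -3.1  3.8] yaw 0.105 tilt 13.3
tool shift cm [-7.07  0.09  1.69]
rotvec deg [-0.1 -1.5 -2.2]
```

View pics/t2.png

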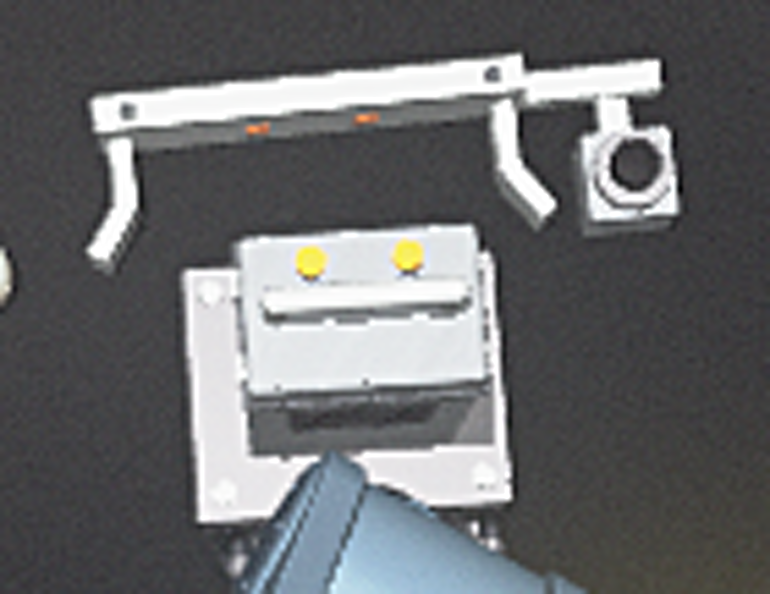

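```bash
cat >> h.py <<'E'
def indock(c):
    th,t,r=fit([[.07,.085],[-.07,.085],[-.07,-.085],[.07,-.085]],px(crop(c),.035))
    D=.1425;R=np.array([[np.cos(D),-np.sin(D)],[np.sin(D),np.cos(D)]])
    print("box world",th.round(3),t.round(4),"in dock",((t-[.6373,.0147])@R).round(4),(th-D).round(3),"resid",abs(r).max())
E
python3 -c "
from h import *
indock([(184,271),(197,523),(512,498),(489,252)])
o=readout.get_obs()"
```

```text
box world 0.104 [0.5583 0.0019] in dock [-0.08   -0.0014] -0.039 resid 0.0023
```

```bash
python3 -m creep '[[-0.1,-0.2,-0.4,-0.78,0,0.18,-1],[-0.1,-0.2,-0.4,-0.78,0,0.18,-1],[-0.1,-0.2,-0.4,-0.78,0,0.18,-1],[-0.1,-0.2,-0.4,-0.78,0,0.18,-1],[-0.1,-0.2,-0.3,-0.78,0,0.18,-1],[-0.1,-0.2,-0.3,-0.78,0,0.18,-1],[0,0,0,-0.78,0,0.18,-1],[0,0,0,-0.4,0,0.1,-1]]'
python3 - <<'E'
from h import *
to([.554,.005,.012],.142,15)
from rig import get_image
import cv2
im=get_image("top")[:,:,::-1]
cv2.imwrite("pics/t3.png",cv2.resize(im[110:218,220:360],None,fx=5.5,fy=5.5,interpolation=cv2.INTER_CUBIC))
E
```

```text
clock: 4.67
ee_pos: [0.5321, 0.0071, 0.0111]
orientation: [[-0.962, -0.15, 0.226], [-0.142, 0.989, 0.051], [-0.231, 0.017, -0.973]]
wrist_force: [-7.8, -2.8, 4.1]
finger_gap: 0.998
pos [0.5321 0.0071 0.0111] t 4.6667 F [-7.8 -2.8  4.1] yaw 0.151 tilt 13.1
tool shift cm [-2.09 -0.53  0.4 ]
rotvec deg [ 1.1 -1.6  0.2]
```

View pics/t3.png

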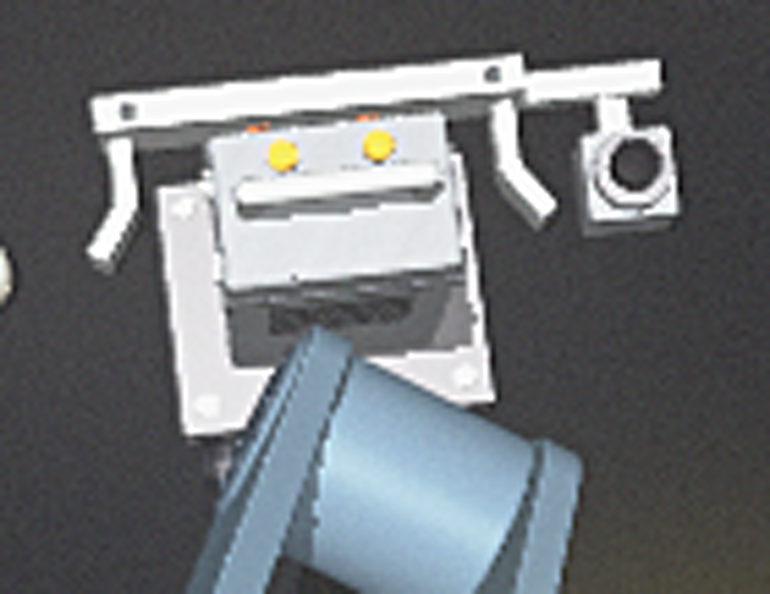

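```bash
python3 -c "
from h import *
indock([(157,190),(186,437),(495,400),(461,155)])"
```

```text
box world 0.155 [0.6078 0.0146] in dock [-0.0293  0.0041] 0.012 resid 0.0016
```

```bash
python3 -m creep '[[0,-0.2,0.2,-0.78,-0.05,0.18,-1],[0,-0.2,0.2,-0.78,-0.05,0.18,-1],[0,-0.2,0.2,-0.78,-0.05,0.18,-1],[0,0,0,-0.58,0,0.14,-1]]'
python3 -m creep '[[0,0,0,-0.39,0,0.1,-1],[0,0,0,-0.39,0,0.1,-1]]'
```

```text
clock: 5.05
ee_pos: [0.5556, 0.012, 0.0098]
orientation: [[-0.964, -0.142, 0.223], [-0.133, 0.99, 0.056], [-0.228, 0.024, -0.973]]
wrist_force: [-8.2, -1.5, 3.6]
finger_gap: 0.997
clock: 5.22
ee_pos: [0.5606, 0.0137, 0.0091]
orientation: [[-0.966, -0.143, 0.215], [-0.134, 0.989, 0.057], [-0.221, 0.026, -0.975]]
wrist_force: [-21.6, -8.0, 8.8]
finger_gap: 1.001
```

```bash
python3 -m creep '[[0,0,0,-0.39,0,0.1,-1],[0,0,0,-0.39,0,0.1,-1]]'
```

```text
clock: 5.38
ee_pos: [0.5598, 0.0156, 0.0059]
orientation: [[-0.97, -0.144, 0.197], [-0.135, 0.989, 0.06], [-0.204, 0.031, -0.979]]
wrist_force: [-17.4, -5.6, 7.2]
finger_gap: 0.997
```

```bash
python3 -m creep '[[0,0,0,0.98,0,-0.2,-1],[0,0,0,2.9,0,-0.8,-1],[0,0,0,2.9,0,-0.8,-1],[0,0,0,-0.8,0,-3.9,-1],[0,0,0,-0.8,0,-3.9,-1],[0,0,0,-0.8,0,-3.9,-1],[0,0,0,-0.8,0,-3.9,-1],[0,0,0,-0.8,0,-3.9,-1],[0,0,0,-0.8,0,-3.9,1],[0,0,0,-0.8,0,-3.9,1],[0,0,0,-0.8,0,-3.9,1],[0,0,0,0,0,0,1]]'
python3 - <<'E'
from h import *
to([.5,-.15,.33],.142,0)
from rig import get_image
import cv2
im=get_image("top")[:,:,::-1]
cv2.imwrite("pics/t4.png",cv2.resize(im[110:218,220:360],None,fx=5.5,fy=5.5,interpolation=cv2.INTER_CUBIC))
E
```

```text
clock: 6.38
ee_pos: [0.4855, -0.0038, 0.3449]
orientation: [[-0.968, -0.142, 0.207], [-0.133, 0.989, 0.057], [-0.213, 0.028, -0.977]]
wrist_force: [1.2, -0.4, 0.9]
finger_gap: 0.453
pos [ 0.4855 -0.0038  0.3449] t 6.3833 F [ 1.2 -0.4  0.9] yaw 0.143 tilt 11.9
tool shift cm [  0.87 -14.71   0.91]
rotvec deg [ 1.6 12.3 -0.1]
```

View pics/t4.png

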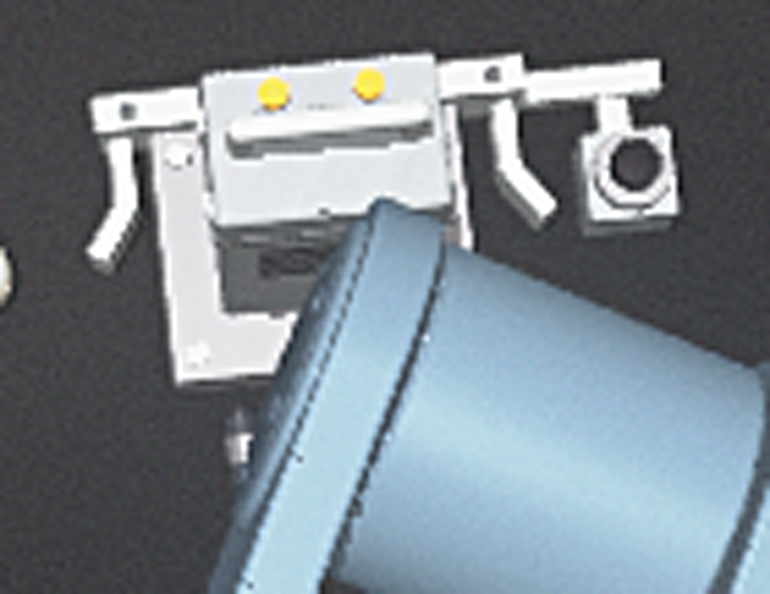

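```bash
python3 -m creep '[[0.5,6,0,0.2,-3.8,0,1],[0.5,6,0,0.2,-3.8,0,1],[0,0.6,0,0,-3.8,0,1],[0,0,0,0,-3.8,0,1],[0,0,0,0,-3.8,0,1],[0,0,0,0,-3.8,0,1],[0,0,0,0,0,0,1]]'
python3 - <<'E'
from h import *
to([.6825,-.1515,.12],.142,0)
from rig import get_image
import cv2
im=get_image("top")[:,:,::-1]
cv2.imwrite("pics/t5.png",cv2.resize(im[110:218,220:360],None,fx=5.5,fy=5.5,interpolation=cv2.INTER_CUBIC))
E
```

```text
clock: 7.02
ee_pos: [0.5109, -0.2341, 0.3319]
orientation: [[-0.989, -0.149, -0.02], [-0.15, 0.989, 0.012], [0.018, 0.015, -1.0]]
wrist_force: [-1.5, 0.7, -1.0]
finger_gap: -0.001
pos [ 0.5109 -0.2341  0.3319] t 7.0167 F [-1.5  0.7 -1. ] yaw 0.15 tilt -1.2
tool shift cm [-18.58   5.29  20.93]
rotvec deg [ 0.8 -1.   0.5]
```

View pics/t5.png

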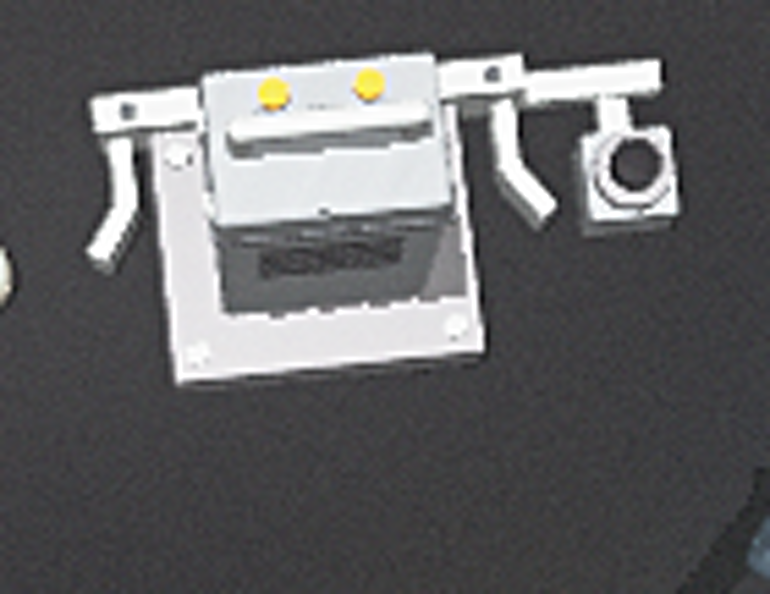

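```bash
python3 -c "
from h import *
indock([(153,140),(178,384),(484,351),(453,108)])
A=px(crop([(178,384),(484,351)]),.035)[:,:2]
D=.1425;R=np.array([[np.cos(D),-np.sin(D)],[np.sin(D),np.cos(D)]])
print('rear edge in dock',(A-[.6373,.0147])@R, 'stop',(px(crop([(97,133),(522,93)]),.045)[:,:2]-[.6373,.0147])@R)"
```

```text
box world 0.144 [0.6352 0.0196] in dock [-0.0014  0.0052] 0.002 resid 0.0028
rear edge in dock [[-0.0696391   0.08848692]
 [-0.06938596 -0.07803691]] stop [[ 0.07017332  0.11732329]
 [ 0.0682939  -0.1147622 ]]
```

Run:
```python
from h import *
from rig import get_image
import cv2
im=np.mean([get_image("top").mean(2) for _ in range(6)],0)
def edge(p,q,z,half=3.5):
    p,q=crop([p,q]);pts=[]
    for s in np.linspace(.06,.94,40):
        c=p+(q-p)*s;off=np.arange(-half,half+.01,.1)
        v=cv2.remap(im.astype(np.float32),np.full((1,len(off)),c[0],np.float32),(c[1]+off)[None].astype(np.float32),cv2.INTER_LINEAR)[0]
        g=abs(np.gradient(cv2.GaussianBlur(v[None],(0,0),5)[0])); i=g.argmax(); w=slice(max(0,i-6),i+7)
        pts.append((c[0],c[1]+(g[w]*off[w]).sum()/g[w].sum()))
    W=px(pts,z)[:,:2];D=.1425;R=np.array([[np.cos(D),-np.sin(D)],[np.sin(D),np.cos(D)]])
    L=(W-[.6373,.0147])@R
    f=np.polyfit(L[:,1],L[:,0],1)
    for _ in range(3):
        r=L[:,0]-np.polyval(f,L[:,1]); k=abs(r)<=max(.0004,1.5*np.median(abs(r))); f=np.polyfit(L[k,1],L[k,0],1)
    print("x at y=0",f[1].round(4),"yaw in dock",-f[0].round(4),"rms",r[k].std().round(4),k.sum())
edge((178,384),(484,351),.035)   # box rear
edge((97,98),(195,88),.045); edge((440,62),(522,54),.045)  # stop back edge parts
edge((97,133),(195,124),.045); edge((442,101),(490,96),.045)
a=px(crop([(97,98),(522,54)]),.045)
```

```text
x at y=0 -0.0685 yaw in dock -0.0006 rms 0.0004 30
x at y=0 0.0908 yaw in dock -0.0001 rms 0.0003 31
x at y=0 0.0905 yaw in dock -0.0007 rms 0.0002 29
x at y=0 0.0733 yaw in dock 0.0231 rms 0.0003 25
x at y=0 0.0714 yaw in dock -0.0044 rms 0.0004 35
```

```bash
python3 -m creep '[[0.8,-1,0.5,-3.7,1.06,0,1],[0,0,0,-3.7,1.06,0,1],[0,0,0,-3.7,1.06,0,1],[0,0,0,-3.7,1.06,0,1],[0,0,0,-3.7,1.06,0,1],[0,0,0,0,0,3.5,1],[0,0,0,0,0,3.5,1],[0,0,0,0,0,3.5,1],[0,0,0,0,0,3.5,1],[0,0,0,0,0,3.5,1],[0,0,0,0,0,3.5,1],[0,0,0,0,0,0,1]]'
python3 - <<'E'
from h import *
to([.6825,-.1515,.06],.142,0)
E
```

```text
clock: 8.37
ee_pos: [0.7038, -0.1267, 0.1297]
orientation: [[-0.986, -0.166, 0.027], [-0.167, 0.986, -0.007], [-0.025, -0.012, -1.0]]
wrist_force: [-2.3, 0.2, -1.4]
finger_gap: -0.005
pos [ 0.7038 -0.1267  0.1297] t 8.3667 F [-2.3  0.2 -1.4] yaw 0.167 tilt 1.5
tool shift cm [ 2.69 -2.01  6.93]
rotvec deg [-0.7  1.4  1.5]
```

```bash
python3 -m creep '[[-0.7,1.4,1.5,1.35,-1,0,1],[0,0,0,1.2,-1,0,1],[0,0,0,0,0,2.5,1],[0,0,0,0,0,2.5,1],[0,0,0,0,0,0,1]]'
python3 - <<'E'
from h import *
to([.6825,-.1515,.055],.142,0)
from rig import get_image
import cv2
im=get_image("scene")[:,:,::-1]
cv2.imwrite("pics/s2.png",cv2.resize(im[200:300,150:290],None,fx=5,fy=5,interpolation=cv2.INTER_CUBIC))
E
```

```text
clock: 8.78
ee_pos: [0.6835, -0.153, 0.0902]
orientation: [[-0.99, -0.143, 0.01], [-0.143, 0.99, -0.004], [-0.009, -0.005, -1.0]]
wrist_force: [-1.8, 0.3, -1.5]
finger_gap: 0.002
pos [ 0.6835 -0.153   0.0902] t 8.7833 F [-1.8  0.3 -1.5] yaw 0.143 tilt 0.6
tool shift cm [0.11 0.18 3.52]
rotvec deg [-0.3  0.5  0.1]
```

View pics/s2.png

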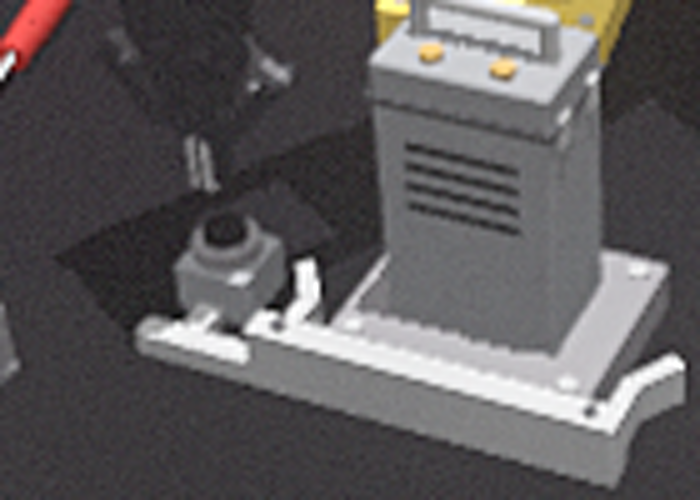

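```bash
python3 -m creep '[[-0.3,0.5,0,0.1,0.15,1.5,1],[0,0,0,0,0,1.2,1],[0,0,0,0,0,0.6,1]]'; python3 -m creep '[[0,0,0,0,0,0.5,1],[0,0,0,0,0,0.5,1]]'
```

```text
clock: 9.08
ee_pos: [0.689, -0.1558, 0.0689]
orientation: [[-0.99, -0.142, 0.017], [-0.142, 0.99, -0.007], [-0.016, -0.009, -1.0]]
wrist_force: [-0.3, 0.9, 0.2]
finger_gap: 0.002
clock: 9.25
ee_pos: [0.6899, -0.1562, 0.0592]
orientation: [[-0.99, -0.142, 0.018], [-0.142, 0.99, -0.007], [-0.017, -0.01, -1.0]]
wrist_force: [0.4, 0.1, -1.0]
finger_gap: 0.003
```

```bash
python3 -m creep '[[-0.4,1,0,0.75,0.35,-0.1,1],[0,0,0,0,0,0,1]]'; python3 -c "
from h import *
to([.6825,-.1515,.055],.142,0)"
```

```text
clock: 9.42
ee_pos: [0.6807, -0.1532, 0.0586]
orientation: [[-0.99, -0.142, -0.004], [-0.142, 0.99, -0.002], [0.004, -0.001, -1.0]]
wrist_force: [-0.0, -0.4, -1.3]
finger_gap: 0.003
pos [ 0.6807 -0.1532  0.0586] t 9.4167 F [-0.  -0.4 -1.3] yaw 0.142 tilt -0.2
tool shift cm [-0.2   0.14  0.36]
rotvec deg [-0.1 -0.2  0. ]
```

```bash
python3 -m creep '[[0,0,0,-0.1,0.15,0.4,1],[0,0,0,0,0,0.4,1]]'; python3 -m creep '[[0,0,0,0.1,0,0.4,1],[0,0,0,0,0,0.3,1]]'
```

```text
clock: 9.58
ee_pos: [0.6823, -0.1518, 0.0521]
orientation: [[-0.99, -0.142, -0.002], [-0.142, 0.99, -0.003], [0.002, -0.003, -1.0]]
wrist_force: [-1.0, 1.2, 4.4]
finger_gap: 0.002
clock: 9.75
ee_pos: [0.6835, -0.152, 0.0519]
orientation: [[-0.99, -0.143, 0.002], [-0.143, 0.99, -0.004], [-0.001, -0.005, -1.0]]
wrist_force: [-5.8, 1.3, 14.3]
finger_gap: -0.002
```

```bash
python3 -m creep '[[0,0,0,0.1,0,0.4,1],[0,0,0,0.1,0,0.4,1],[0,0,0,0.1,0,0.4,1]]'
python3 - <<'E'
from rig import get_image
import cv2
im=get_image("scene")[:,:,::-1]
cv2.imwrite("pics/s3.png",cv2.resize(im[215:285,165:235],None,fx=8,fy=8,interpolation=cv2.INTER_CUBIC))
E
```

```text
clock: 10.0
ee_pos: [0.6838, -0.1521, 0.0518]
orientation: [[-0.989, -0.145, 0.007], [-0.145, 0.989, -0.006], [-0.006, -0.007, -1.0]]
wrist_force: [-9.9, 4.1, 21.6]
finger_gap: -0.001
```

View pics/s3.png

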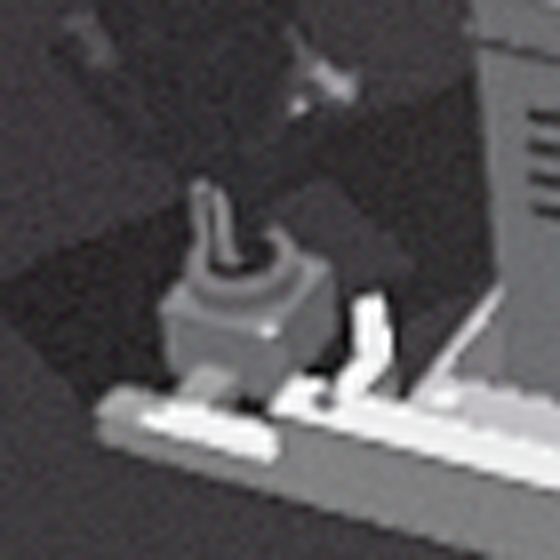

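Run:
```python
from h import *
for z in (.046,.05,.054,.058): print(z,px(crop([(637,163)]),z)[0,:2],px([(194.6,245.1)],z,"scene")[0,:2])
def proj(p,cam):
    c=get_calibration(cam);T=np.linalg.inv(c["cam_to_world"]);v=c["camera_matrix"]@(T[:3,:3]@np.array(p)+T[:3,3]);return v[:2]/v[2]
u=proj(readout.get_obs()["ee_pos"],"scene");print(u,(u-[165,215]+.5)*8)
# cap centroid in both clean pictures
import cv2
t=cv2.imread("pics/t.png").mean(2); s=cv2.resize(cv2.imread("pics/s2.png"),(140,100),interpolation=cv2.INTER_AREA).mean(2)
def cen(a,x,y,r=9):
    y0,x0=int(y),int(x);p=a[y0-r:y0+r+1,x0-r:x0+r+1];n,l,st,c=cv2.connectedComponentsWithStats((p<75).astype(np.uint8))
    k=l[r,r];return c[k]+[x0-r,y0-r],st[k]
a=cen(t,335.5,139.3,6);b=cen(s,44.6,45.5,6);print(a,b)
for z in (.05,.054,.058): print(z,px([a[0]],z)[0,:2],px([b[0]+[150,200]],z,"scene")[0,:2])
```

```text
0.046 [ 0.6841 -0.1524] [ 0.6717 -0.1575]
0.05 [ 0.6829 -0.1517] [ 0.6755 -0.1539]
0.054 [ 0.6817 -0.151 ] [ 0.6793 -0.1503]
0.058 [ 0.6804 -0.1503] [ 0.6831 -0.1468]
[193.28474328 246.27250968] [230.27794627 254.18007745]
(array([335.01886792, 139.41509434]), array([ 2,  3,  9,  9, 53], dtype=int32)) (array([43.8, 43.1]), array([  0,   0,  13,  11, 110], dtype=int32))
0.05 [ 0.6823 -0.1506] [ 0.6688 -0.1625]
0.054 [ 0.681  -0.1499] [ 0.6726 -0.1588]
0.058 [ 0.6798 -0.1492] [ 0.6764 -0.1552]
```

```bash
python3 -m creep '[[-0.4,0.4,0,0.25,0.1,-0.6,1],[0,0,0,0,0,-0.4,1],[0,0,0,0,0,0,1]]'; python3 -c "
from h import *
to([.681,-.1507,.059],.142,0)"
```

```text
clock: 10.3
ee_pos: [0.683, -0.1515, 0.0652]
orientation: [[-0.989, -0.146, 0.005], [-0.146, 0.989, -0.002], [-0.004, -0.002, -1.0]]
wrist_force: [0.6, 0.1, -0.6]
finger_gap: -0.001
pos [ 0.683  -0.1515  0.0652] t 10.3 F [ 0.6  0.1 -0.6] yaw 0.146 tilt 0.3
tool shift cm [0.19 0.11 0.62]
rotvec deg [-0.1  0.2  0.3]
```

```bash
python3 -m creep '[[-0.1,0.3,0.2,0.25,0.1,0.3,1],[0,0,0,0,0,0.2,1]]'; python3 -m creep '[[0,0,0,0.1,0,0.2,1]]';python3 -m creep '[[0,0,0,0.05,0,0.2,1]]';python3 -m creep '[[0,0,0,0.05,0,0.2,1]]';python3 -m creep '[[0,0,0,0.05,0,0.2,1]]';python3 -m creep '[[0,0,0,0.05,0,0.2,1]]'
```

```text
clock: 10.47
ee_pos: [0.6805, -0.1508, 0.0597]
orientation: [[-0.99, -0.142, -0.001], [-0.142, 0.99, -0.001], [0.001, -0.001, -1.0]]
wrist_force: [-1.3, 0.3, -0.4]
finger_gap: 0.001
clock: 10.55
ee_pos: [0.6793, -0.1508, 0.0568]
orientation: [[-0.99, -0.142, -0.001], [-0.142, 0.99, -0.001], [0.001, -0.001, -1.0]]
wrist_force: [0.5, -0.7, 2.0]
finger_gap: -0.002
clock: 10.63
ee_pos: [0.6789, -0.1508, 0.0541]
orientation: [[-0.99, -0.142, -0.001], [-0.142, 0.99, -0.001], [0.001, -0.001, -1.0]]
wrist_force: [1.5, 1.0, 4.1]
finger_gap: -0.003
clock: 10.72
ee_pos: [0.6789, -0.1508, 0.052]
orientation: [[-0.99, -0.142, 0.0], [-0.142, 0.99, -0.001], [-0.0, -0.001, -1.0]]
wrist_force: [2.5, 1.5, 9.4]
finger_gap: 0.005
clock: 10.8
ee_pos: [0.679, -0.1509, 0.0517]
orientation: [[-0.99, -0.142, 0.001], [-0.142, 0.99, -0.001], [-0.001, -0.001, -1.0]]
wrist_force: [-7.6, 4.2, 23.3]
finger_gap: 0.002
clock: 10.88
ee_pos: [0.679, -0.1509, 0.0519]
orientation: [[-0.99, -0.142, 0.002], [-0.142, 0.99, -0.001], [-0.002, -0.001, -1.0]]
wrist_force: [-5.1, 3.2, 16.4]
finger_gap: 0.0
```

```bash
python3 -m creep '[[0,0,0,0,0,-1.5,1],[0,0,0,0,0,-3.5,1],[0,0,0,0,0,-3.5,1],[0,0,0,0,0,-3.5,1],[0,0,0,0,0,-3.5,1],[0,0,0,0,0,-3.5,1],[0,0,0,0,0,-3.5,1],[0,0,0,0,0,-3.5,1],[0,0,0,3,-3,0,1],[0,0,0,3,-3,0,1],[0,0,0,3,-3,0,1],[0,0,0,3,-2.5,0,1],[0,0,0,3,-2.5,0,1],[0,0,0,0,0,0,1],[0,0,0,0,0,0,1]]'
python3 - <<'E'
from rig import get_image
import cv2
im=get_image("top")[:,:,::-1]
cv2.imwrite("pics/t6.png",cv2.resize(im,(784,588),interpolation=cv2.INTER_CUBIC))
E
```

```text
clock: 12.13
ee_pos: [0.5416, -0.3133, 0.3132]
orientation: [[-0.989, -0.147, -0.018], [-0.147, 0.989, 0.005], [0.017, 0.008, -1.0]]
wrist_force: [0.8, -0.1, 0.3]
finger_gap: -0.0
```

View pics/t6.png

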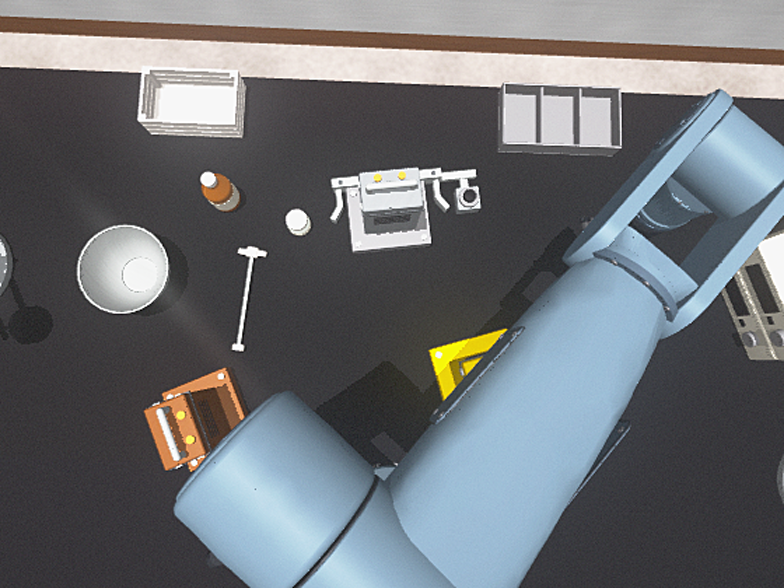

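Box home, button released, bystanders in place (bottle, jar, bowl, impeller, brown and yellow boxes all at their old pixels); beaker and screwdriver are hidden under the arm, which stayed well above them.

```bash
python3 -c "
from rig import env
print(env.job_done())"
```

```text
the job is handed in; nothing more can be done
None
```

The battery box is fully home in the dock, the charge button was pressed all the way down and released, and I handed the job in at about 12 s of the 64 s allowed.

- **Pushing:** I slid the box in with both open fingertips low on its skid, turning it square on the way. The push stopped at about 22 N with no further travel.
- **Box seated:** In the top camera, the skid's rear edge measured x = -68.5 to -69.5 mm in the dock frame, against -70 mm nominal. The box is parallel to the back stop within about 0.001 rad and about 5 mm left of centre, inside the 15 mm play.
- **Button:** The button bottomed out after about 6 mm, with a spring force of about 4–5 N before a hard stop. I pressed it twice, because the first press was about 3 mm off-centre. Both presses bottomed at the same height.
- **Bystanders:** In the last picture the box was still seated. The bottle, jar, bowl, impeller and the brown box were where they started, as was the visible part of the yellow one.
- **Not confirmed:**
  - The arm hid the beaker and screwdriver in the last picture; the tool did not go near them.
  - I did not measure the button's return on its own. It came back up between the two presses, when the second press met it again at about 58 mm.
- **Disagreeing check:** Fitting the stop's inner edge gave unreliable angles because of shadow. I relied on its back edge instead, and both visible parts of that agreed.

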